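# Slide the well plate home under the microscope

### The arm

A 7-joint arm with a two-finger parallel gripper is mounted at the origin on the work surface. World frame = base frame: x ahead of the robot, y to its left, z up, the work surface at z = 0. Lengths are in m, angles in degrees, forces in N, time in s.
With the tool pointing down it reaches from about 0.4 to 0.85 m from the base axis. Payload 10.4 kg.
Tool frame: the origin (TCP) lies on the centre line of the jaws, within the pads' length; the fingertips stand env.finger_overhang ahead of it and the grasp point (between the pads) is the TCP (env.finger_overhang is the distance from the TCP to the fingertips, in m); z points along the fingers, y is the line along which they close (so a half turn about z gives the same grasp; the last joint's range is limited). The gripper opens to 85 mm and grips with 20 to 120 N. Pads are 22 mm wide; open, the fingers measure 114 mm over their backs; the gripper's body (76 mm by 85 mm) begins 54 mm behind the grasp point. The pads swing forward as they close: fully open they stand 13 mm farther back than shut.
Start: joints at [-67.472, 19.034, -3.707, 83.658, 1.238, 77.344, -5.071], TCP at [0.252, 0.572, 0.25] pointing down, gripper open.
Joint ranges: [-148.97, 148.97], [-28.65, 121.19], [-84.17, 76.75], [9.2, 138.47], [-72.65, 252.65], [3.7, 117.97], [-149.18, 149.18]. Speed limits (degrees/s): [127.2, 127.2, 159.86, 159.86, 180, 180, 180].

### API

Orientations are given as a 3x3 rotation matrix whose columns are the frame's x, y, z axes.
In Python, from rig import env gives the robot as it stands. Calls block until the motion is done:
- env.move_pose(position, orientation): joint-space move of the TCP to a pose.
- env.line_to(position, v=0.15, rotation=None, f_stop=None): straight line of the TCP; rotation=None keeps the orientation; v is the mean speed in m/s. With f_stop (N) it stops when the force on the tool has changed by that much, and returns True; else False.
- env.movej(angles): joint-space move.
- env.command_gripper(opening, squeeze=None): finger opening in m; squeeze is the grip in N (None keeps the last); returns when the fingers have stopped.
- env.hold(seconds).
- env.inverse_kinematics(position, orientation): joint angles nearest the present ones, or None.
- env.get_image(name): name is "scene" or "side" or "wrist"; returns the picture (420x560x3 uint8, red, green, blue); there is no depth.
- env.camera_params(name): a dict with "fovy" (degrees; the focal length in pixels is half the picture's height over the tangent of half this angle, whatever the lens; pixels are square), "cx", "cy" (the principal point, pixels), "R" (3x3) and "t" (3): a world point X has camera coordinates R X + t. Camera axes: x right, y down, z forward; pixel columns grow to the right and rows downward; lengths in m; the calibration is good to about 2 mm. A picture is of the moment at which its call begins: read the wrist's pose just before it. camera_params takes no time and is no camera call; for the wrist camera it gives the pose at the moment of the call.
A pose or a line that the arm cannot do raises env.PlanningError and nothing moves.
- env.hand_in(): hands the job in; it is judged then, once.
Readings, each from a call of its own:
- env.read_clock(): time.
- env.read_qpos(): joint angles.
- env.read_joint_vel(): joint speeds.
- env.read_effort(): joint torques, N m.
- env.read_eef_pos(): TCP position.
- env.read_ee_rot(): TCP orientation.
- env.read_contact_force(): force on the tool from outside, world axes, zero at the start.
- env.read_torque(): the same for the moment, N m.
- env.read_grip_width(): finger opening in m.
- env.read_gripper_force(): force on a finger pad.
Only numpy, scipy, OpenCV 4.12 (cv2) and the standard library are available. Lean on these libraries where they do the work, as an engineer would, in place of code of your own. Each camera call takes 0.05 s, during which the arm holds its last target. There are 200 camera calls.

### The job

The viewing spot of the bench microscope is blocked: put the eyepiece that stands in its locating square into the accessory tray, set down upright beside the other eyepiece, not dropped. Then slide the black well plate smoothly across the bench, always flat on it and never lifted, round the bottles and fully home in the corner of the locating square, against both fences, so that its corner well lies under the lens. Leave the oil bottle, the vial, the slide box and the other eyepiece standing where they are and do not bump the microscope.

Things in the scene. Friction and masses are not known exactly. Their poses are not given: they have to be found in the camera images.
- plate: black 24-well plate with grey lid, loose on the bench, about 160 g: 85.5 mm along its x, 127.8 mm along its y, 22 mm high. The lowest 13 mm are the full-size skirt; the lid above is 2 mm smaller on each side. Too wide to grip. Origin: centre of the underside. At the start its y lies within 30 degrees of world y. Either way round is right when home.
- home (a point): where the centre of the plate's underside must come, with the plate along these axes; at bench height. Two dark metal fences on the bench, 12 mm high, 10 mm thick, form the square: the far one's face is 43 mm from here on the +x side and runs from y = -74 to +50 mm; the outer one's face is 64 mm off on the -y side, from x = -30 to +53 mm. Open towards -x and +y.
- lens (a point): centre of the lens, at the lower end of the head, 107 mm above the bench, over the corner well: 29 mm in x and -46 mm in y from home.
- microscope: digital microscope, fixed, set anew each time; same origin and axes as home. Head: vertical tube about the lens axis, 47 mm across (54 mm at its clamp ring), up to 282 mm high. An arm at 225 mm height runs from it in +x to a post 96 mm behind the lens, 308 mm high. Stand base behind the far fence: 8 mm thick, x = 53 to 183 mm, y = -125 to +65 mm.
- eyepiece: eyepiece to put away, loose, 90 g, standing upright in the locating square where the plate must go: steel barrel 30 mm across up to 28 mm height, then a black body 38 mm across from 28 to 55 mm, rubber eyecup to 62 mm. Origin: centre of its foot, z up.
- tray: accessory tray, fixed, open steel tray with its length along its y: 120 mm in x, 180 mm in y, rim 14 mm high, walls and floor 3 mm thick. Origin: centre of the underside.
- spare_eyepiece: the other eyepiece, same shape and size, standing in the tray; stays where it is. Origin: centre of its foot.
- oil_bottle: amber oil bottle with black cap, 36 mm across, 72 mm high, standing loose; stays where it is. Origin: centre of its foot.
- vial: clear sample vial with blue cap, 30 mm across, 62 mm high, standing loose; stays where it is. Origin: centre of its foot.
- slide_box: white open slide box, 88 mm in its x, 105 mm in its y, 32 mm high, its lid standing up 117 mm high along its +x side; stays where it is. Origin: centre of the underside.
Mind the look-alikes: they are no part of the job. Several things look just like the slide_box: the one meant starts farthest to the robot's right.

How it is judged (in metres and radians):
On the way, in this order (a step that is already met when the one before it is completed fails the run):
1. the eyepiece stands upright in the tray, let go (x of eyepiece in the frame of tray between -0.045 and 0.045 m and y of eyepiece in the frame of tray between -0.075 and 0.075 m and height (world z) of eyepiece below 0.008 m and angle between eyepiece's own z axis and vertical below 0.1 rad and contact force between the fingers and eyepiece below 0.1 N), for 0.2 s.
2. the plate is fully home in the locating square (x of plate in the frame of home between -0.003 and 0.003 m and y of plate in the frame of home between -0.003 and 0.003 m and angle between the y axis of plate and the y axis of home, either way round below 0.035 rad and height (world z) of plate below 0.003 m), for 0.2 s.
At the end, for the whole second after the job is handed in: Plate flat on the bench, within 3 mm of home in x and y and 2 degrees in direction; eyepiece released, upright on the tray floor, its centre within 45 mm (x) and 75 mm (y) of the tray's; both at rest; the two bottles, slide box and other eyepiece upright, within 20 mm of their starts (all of step 1 and all of step 2 and linear speed of each of plate, eyepiece below 0.01 m/s and distance of each of spare_eyepiece, oil_bottle, vial, slide_box from where it was at the start of the episode below 0.02 m and angle between each of spare_eyepiece, oil_bottle, vial, slide_box's own z axis and vertical below 0.2 rad); the robot touches nothing.
It fails at once if the plate is lifted (over 8 mm), tilted (over 0.12 rad) or jerked (over 0.5 m/s) (height (world z) of plate above 0.008 m or angle between plate's own z axis and vertical above 0.12 rad or linear speed of plate above 0.5 m/s).
It fails at once if the eyepiece is tipped over (past 0.7 rad) (angle between eyepiece's own z axis and vertical above 0.7 rad).
It fails at once if the eyepiece is let go in the air, its foot over 35 mm above the bench (height (world z) of eyepiece above 0.035 m and contact force between the fingers and eyepiece below 0.05 N).
It fails at once if the oil bottle, vial, slide box or other eyepiece is shifted over 20 mm or tipped (distance of any of spare_eyepiece, oil_bottle, vial, slide_box from where it was at the start of the episode above 0.02 m or angle between any of spare_eyepiece, oil_bottle, vial, slide_box's own z axis and vertical above 0.3 rad).
It fails at once if the robot bumps the microscope or its fences with over 15 N (contact force between any of the arm, the fingers and microscope above 15 N).
It also fails if it takes over 69 s, if anything falls off the work surface, if the arm or the gripper's body presses on something with over 40 N, if the wrist force passes 120 N, or if a joint passes its speed limit or range.

## Working session

There is one attempt and no reset: what is moved stays moved. The work goes in short steps, each a Python script; the robot and the scene stay as the last script left them, time stands still between calls to the robot, and variables do not carry over. Pictures are saved under pics/ and viewed, at most 10 in all, crops included, and the job is handed in when it is done.

```bash
mkdir -p pics; ls; python3 - <<'E'
from rig import env
import cv2,numpy as np
for n in ("scene","side"):
    p=env.camera_params(n); print(n,p)
    cv2.imwrite(f"pics/{n}0.png",cv2.cvtColor(env.get_image(n),cv2.COLOR_RGB2BGR))
print(env.finger_overhang,env.read_clock(),env.read_ee_rot())
E
```

```text
pics
scene {'fovy': 45.530455109934834, 'cx': 281.90010767701864, 'cy': 212.09323016463716, 'R': array([[ 0.50678986,  0.86202217, -0.00904547],
       [ 0.71455914, -0.42591868, -0.55497614],
       [-0.48225437,  0.27479275, -0.83181709]]), 't': array([-0.3358137 , -0.29210341,  1.63221561])}
side {'fovy': 42.2514821871806, 'cx': 273.7760731912153, 'cy': 206.9327176999455, 'R': array([[ 0.87151726, -0.48994445,  0.02030016],
       [-0.26487497, -0.5051934 , -0.82135308],
       [ 0.41267289,  0.71044638, -0.57005879]]), 't': array([-0.45004367,  0.24850461,  1.20769   ])}
0.019 0.1 [[-9.14804930e-01  4.03895684e-01 -4.65443246e-04]
 [ 4.03895951e-01  9.14804237e-01 -1.12660014e-03]
 [-2.92394818e-05 -1.21861001e-03 -9.99999257e-01]]
```

View pics/scene0.png

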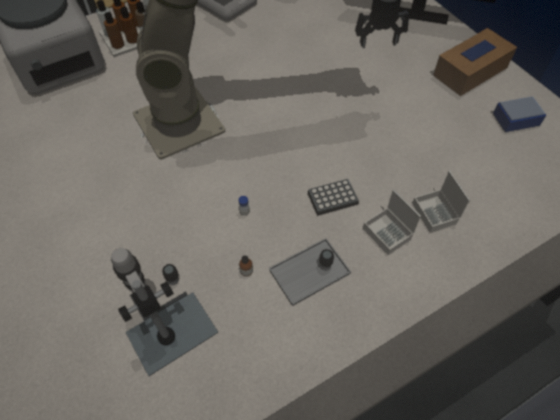

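View pics/side0.png

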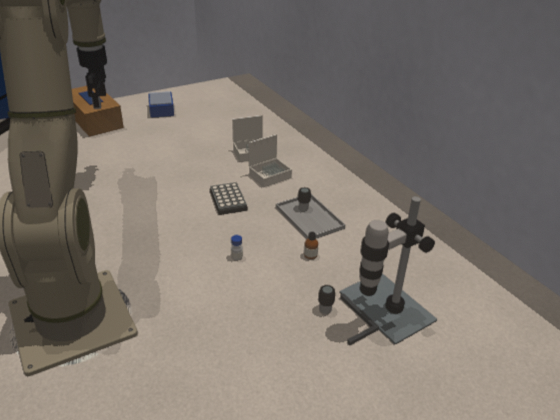

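The scene view shows the eyepiece at (170,272), the plate at (333,197), the tray at (310,270) with the spare eyepiece at (326,258), the oil bottle at (246,264), the vial at (243,204) and the microscope at (145,300). The side view shows the same things. There are two slide box candidates: scene (390,228) / side (270,165), and scene (440,208) / side (248,140). I'll compute positions to tell them apart.

```bash
cat > h.py <<'E'
import numpy as np,cv2
from rig import env
def K(p):
    f=210/np.tan(np.radians(p["fovy"]/2)); return np.array([[f,0,p["cx"]],[0,f,p["cy"]],[0,0,1]])
def ray(p,uv):
    d=p["R"].T@np.linalg.inv(K(p))@np.array([uv[0],uv[1],1.]); return -p["R"].T@p["t"],d
def plane(p,uv,z):
    c,d=ray(p,uv); return c+d*(z-c[2])/d[2]
def proj(p,X):
    q=K(p)@(p["R"]@np.asarray(X,float)+p["t"]); return q[:2]/q[2]
def tri(obs):  # [(p,uv)..] least squares of rays; returns point, miss
    A=0;b=0;L=[]
    for p,uv in obs:
        c,d=ray(p,uv);d=d/np.linalg.norm(d);M=np.eye(3)-np.outer(d,d);A=A+M;b=b+M@c;L.append((c,M))
    X=np.linalg.solve(A,b); return X,max(np.linalg.norm(M@(X-c)) for c,M in L)
def down(yaw):  # tool down, closing line (tool y) at yaw deg from world x
    a=np.radians(yaw);y=np.array([np.cos(a),np.sin(a),0]);z=np.array([0,0,-1.]);return np.stack([np.cross(y,z),y,z],1)
def shot(n,f):
    p=env.camera_params(n);im=cv2.cvtColor(env.get_image(n),cv2.COLOR_RGB2BGR);cv2.imwrite(f,im);return p,im
E
python3 - <<'E'
from h import *
np.set_printoptions(precision=3,suppress=True)
s,d=env.camera_params("scene"),env.camera_params("side")
for n,a,b in [("eyep top",(171,267),(327,288)),("vial top",(243,198),(237,239)),("oil top",(246,258),(312,236)),("spare top",(326,251),(305,190)),
 ("plate c",(333,196),(228,197)),("boxA",(390,232),(270,170)),("boxB",(438,212),(248,148)),("trayL",(270,271),(343,228)),("trayT",(325,241),(276,209)),("trayR",(350,269),(307,196)),("trayB",(293,302),(318,237)),("lens",(141,283),(368,291)),("head top",(121,256),(377,228))]:
    print(n,*tri([(s,a),(d,b)]),plane(s,a,0))
for n,uv in [("baseL",(128,337)),("baseT",(192,296)),("baseR",(217,330)),("baseB",(151,370))]: print(n,plane(s,uv,.008))
for n,uv in [("baseL",(340,301)),("baseR",(435,317)),("baseB",(394,335)),("fence end",(350,340))]: print(n,plane(d,uv,.01))
p=env.camera_params("wrist");print(p, -p["R"].T@p["t"]-env.read_eef_pos())
a=cv2.imread("pics/scene0.png")[160:380,100:480];b=cv2.imread("pics/side0.png")[100:350,190:450]
cv2.imwrite("pics/c1.png",cv2.resize(a,None,fx=2.1,fy=2.1,interpolation=2))
cv2.imwrite("pics/c2.png",cv2.resize(b,None,fx=2.3,fy=2.3,interpolation=2))
E
```

```text
eyep top [ 0.514 -0.239  0.065] 0.002645313050668048 [ 0.475 -0.234  0.   ]
vial top [0.417 0.019 0.061] 0.003185137587923449 [0.374 0.038 0.   ]
oil top [ 0.588 -0.063  0.064] 0.0022109136053047444 [ 0.554 -0.048 -0.   ]
spare top [0.68  0.12  0.071] 0.003985570884532402 [0.646 0.149 0.   ]
plate c [0.509 0.262 0.013] 0.00021479713978656754 [0.502 0.268 0.   ]
boxA [0.691 0.33  0.017] 0.003232623411259019 [0.686 0.335 0.   ]
boxB [0.701 0.495 0.009] 0.007505953308049508 [0.703 0.494 0.   ]
trayL [ 0.669 -0.05   0.069] 0.025280123464496106 [ 0.621 -0.012  0.   ]
trayT [ 0.616  0.165 -0.005] 0.0005880343192941212 [0.618 0.164 0.   ]
trayR [0.726 0.172 0.003] 0.0009706581341349968 [0.724 0.174 0.   ]
trayB [ 0.694  0.024 -0.053] 0.01996374936745771 [ 0.728 -0.005  0.   ]
lens [ 0.55  -0.324  0.115] 0.008251553431164595 [ 0.478 -0.321  0.   ]
head top [ 0.556 -0.325  0.274] 1.8632383196786738e-05 [ 0.374 -0.337  0.   ]
baseL [ 0.603 -0.402  0.008]
baseT [ 0.584 -0.221  0.008]
baseR [ 0.698 -0.206  0.008]
baseB [ 0.707 -0.384  0.008]
baseL [ 0.554 -0.245  0.01 ]
baseR [ 0.714 -0.388  0.01 ]
baseB [ 0.598 -0.386  0.01 ]
fence end [ 0.505 -0.352  0.01 ]
{'fovy': 63.91383388050913, 'cx': 283.89820365433764, 'cy': 208.87283779657767, 'R': array([[ 0.404,  0.915, -0.001],
       [ 0.87 , -0.385,  0.307],
       [ 0.281, -0.125, -0.952]]), 't': array([-0.623, -0.04 ,  0.38 ])} [-0.072  0.031  0.124]
```

View pics/c1.png

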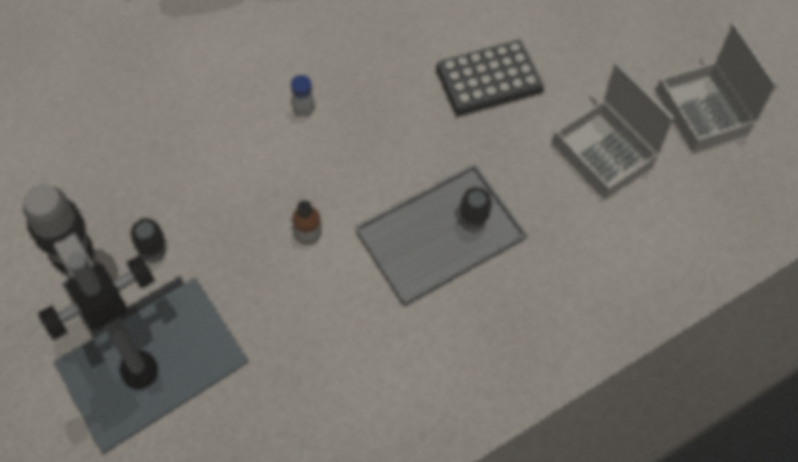

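Slide box A (scene (390,228)) is at y=0.33 and the other (440,208) is at y=0.495. A is therefore farther to the robot's right, fits the description, and the enlarged crop confirms it. I'll stay clear of both. Triangulated heights agree with the text: eyepiece top 0.065, vial 0.061, plate 0.013. Next I'll refine the positions with the wrist camera.

```bash
python3 - <<'E'
from h import *
import pickle
R=down(90); v={}
env.move_pose([.50,.17,.33],R); v["A"]=shot("wrist","pics/wA.png")[0]
env.move_pose([.44,-.10,.30],R); v["C"]=shot("wrist","pics/wC.png")[0]
env.move_pose([.44,-.22,.27],R); v["B"]=shot("wrist","pics/wB.png")[0]
pickle.dump(v,open("v.pkl","wb")); print(env.read_clock(),env.read_qpos(),env.read_contact_force())
E
```

```text
3.625 [-1.65262792e+01  1.61656369e-02  3.81413425e+01  1.03288696e+02
 -4.60116074e-03  7.67159136e+01  1.11725893e+02] [ 0.12621836  0.29996015 -0.72526136]
```

View pics/wA.png

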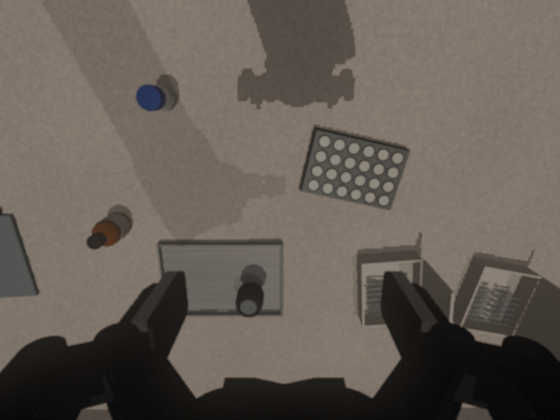

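View pics/wB.png

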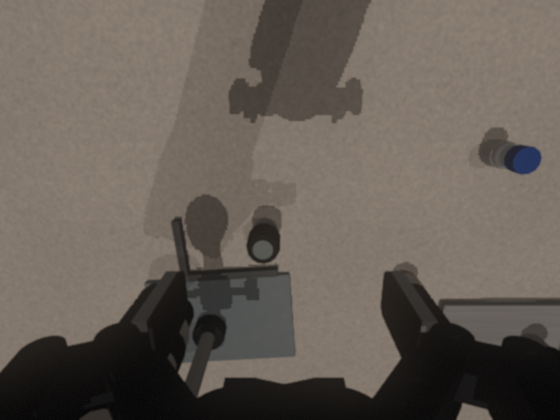

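View pics/wC.png

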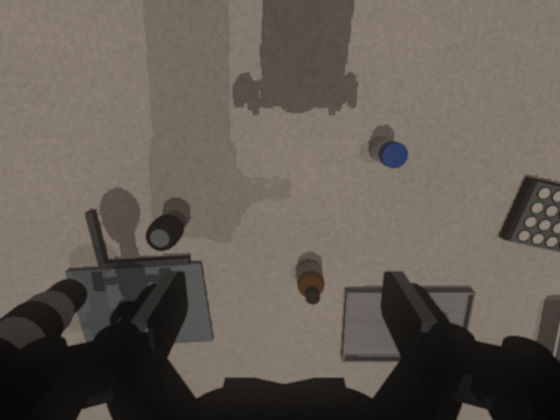

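wA shows the plate corners at (316,127), (408,149), (391,208) and (301,190), the tray corners at (160,241), (281,241) and (281,314), the spare top at (249,307) and the vial at (151,97). wB shows the eyepiece top at (263,249), the outer fence from (178,219) to (187,270), and the far fence running to (277,267). wC shows the same area, with the eyepiece top at (160,238), the oil cap at (313,295) and the vial cap at (393,154).

```bash
python3 - <<'E'
from h import *
import pickle
np.set_printoptions(precision=4,suppress=True)
v=pickle.load(open("v.pkl","rb"));A,B,C=v["A"],v["B"],v["C"]
print("eye",tri([(B,(263,249)),(C,(160,238))]),plane(B,(263,249),.062),plane(C,(160,238),.062))
print("vial",tri([(A,(151,97)),(C,(393,154))]),tri([(A,(151,97)),(B,(522,160))]))
print("oil",tri([(A,(96,241)),(C,(313,296))]))
print("spare",plane(A,(249,308),.062))
P=np.array([plane(A,u,.013) for u in [(316,127),(408,149),(391,208),(301,190)]]);print("plate",P,P.mean(0),[np.linalg.norm(P[i]-P[i-1]) for i in range(4)])
def deg(d): return np.degrees(np.arctan2(-d[0],d[1]))
print("plate yaw",deg(P[1]-P[0]),deg(P[2]-P[3]))
T=np.array([plane(A,u,.014) for u in [(160,241),(281,241),(281,314)]]);print("tray",T,(T[0]+T[2])/2)
print("tray corner tri",tri([(A,(160,241)),(C,(344,289))]),tri([(A,(281,241)),(C,(473,288))]))
for n,c,L in [("B",B,[(178,219),(187,270),(277,267),(291,273),(295,355)]),("C",C,[(91,211),(104,261),(190,256),(203,262),(212,341)])]:
    print(n,*[plane(c,u,.012 if i<3 else .008)[:2] for i,u in enumerate(L)])
print("fence end tri",tri([(B,(178,219)),(C,(91,211))]))
a=cv2.imread("pics/wB.png")[190:300,130:320]
cv2.imwrite("pics/cB.png",cv2.resize(a,None,fx=4,fy=4,interpolation=2))
E
```

```text
eye (array([ 0.5141, -0.2432,  0.0628]), np.float64(0.0003077952219006735)) [ 0.5141 -0.2432  0.062 ] [ 0.5148 -0.2436  0.062 ]
vial (array([0.4179, 0.0201, 0.0539]), np.float64(0.00024754180767868716)) (array([0.4185, 0.0202, 0.0545]), np.float64(0.0008450286890837709))
oil (array([ 0.5882, -0.064 ,  0.0671]), np.float64(0.00032439857715404997))
spare [0.688 0.123 0.062]
plate [[0.4534 0.2109 0.013 ]
 [0.4812 0.3314 0.013 ]
 [0.5618 0.3172 0.013 ]
 [0.5363 0.1931 0.013 ]] [0.5082 0.2631 0.013 ] [np.float64(0.08481853614224327), np.float64(0.12368271802599055), np.float64(0.08182350474041339), np.float64(0.12668718081749675)]
plate yaw -12.97792585978398 -11.577137295397016
tray [[ 0.6107 -0.0053  0.014 ]
 [ 0.6106  0.166   0.014 ]
 [ 0.7314  0.1658  0.014 ]] [0.6711 0.0802 0.014 ]
tray corner tri (array([ 0.6194, -0.0125, -0.0023]), np.float64(0.0015004665811687498)) (array([0.6127, 0.166 , 0.0087]), np.float64(0.00018047459648263072))
B [ 0.4976 -0.3481] [ 0.5661 -0.3434] [ 0.5619 -0.2295] [ 0.5725 -0.2116] [ 0.701  -0.2052]
C [ 0.4984 -0.3482] [ 0.5697 -0.343 ] [ 0.562 -0.226] [ 0.573  -0.2102] [ 0.7031 -0.2062]
fence end tri (array([ 0.4982, -0.3483,  0.0116]), np.float64(0.00035275723440605824))
```

View pics/cB.png

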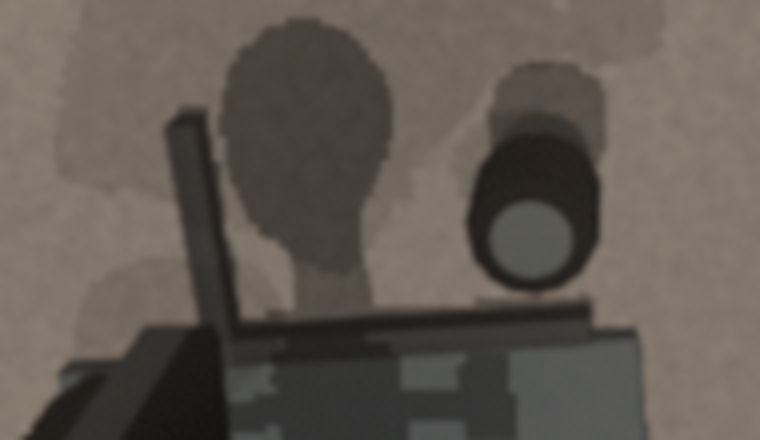

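The crop confirms the fence lines and the eyepiece top at (262.8,250). Its triangulated height of 0.063 matches the text's 0.062. Home is about (0.523,-0.279) at a yaw of about 3°. Now I'll pick the eyepiece.

```bash
python3 - <<'E'
from h import *
import pickle
np.set_printoptions(precision=4,suppress=True)
v=pickle.load(open("v.pkl","rb"));B=v["B"]
o=[plane(B,u,.012)[:2] for u in [(181.25,218),(189.5,270.5)]]; f=[plane(B,u,.012)[:2] for u in [(190,274.2),(277.5,269.5)]]; g=[plane(B,u,0)[:2] for u in [(190,270.5),(277.5,265.5)]]
print("outer",o,"far",f,g)
R=down(26); e=np.array([.5143,-.2434])
env.move_pose([*e,.15],R)
env.line_to([*e,.041],v=.12,f_stop=8)
env.command_gripper(0.03,40)
print(env.read_clock(),env.read_grip_width(),env.read_gripper_force(),env.read_contact_force(),env.read_eef_pos())
E
```

```text
outer [array([ 0.4964, -0.3441]), array([ 0.5668, -0.3402])] far [array([ 0.572 , -0.3401]), array([ 0.5654, -0.2288])] [array([ 0.5732, -0.3434]), array([ 0.566 , -0.2291])]
6.0833 0.0373573309990648 39.76343214511871 [-1.7997  1.2948  6.1939] [ 0.5145 -0.2435  0.0415]
```

```bash
python3 - <<'E'
from h import *
np.set_printoptions(precision=4,suppress=True)
p=env.read_eef_pos(); z0=p[2]
env.line_to([*p[:2],.15],v=.2)
env.line_to([.47,-.13,.15],v=.25)
env.move_pose([.668,.036,.15],down(0))
env.line_to([.668,.036,z0+.012],v=.15)
print(env.line_to([.668,.036,z0-.003],v=.025,f_stop=4),env.read_eef_pos()-[0,0,z0],env.read_grip_width())
env.command_gripper(0.06); env.hold(.2)
p=env.read_eef_pos(); env.line_to([*p[:2],.16],v=.2)
shot("scene","pics/s1.png");print(env.read_clock(),env.read_contact_force())
a=cv2.imread("pics/s1.png")[180:310,230:410];cv2.imwrite("pics/c3.png",cv2.resize(a,None,fx=4,fy=4,interpolation=2))
E
```

```text
True [0.6684 0.0361 0.003 ] 0.0374432787629885
10.9917 [-0.3661  0.0926 -0.55  ]
```

The eyepiece stopped on contact exactly 3 mm above its start height, which is the tray floor. Next I'll push the plate from its +y face with two fingers along a smooth path, stopping partway to look.

```bash
cat > path.py <<'E'
from h import *
from scipy.interpolate import CubicHermiteSpline as H
L=.0639
def tcp(c,psi,off,z):  # pusher pose behind the +y face of a plate at c, yaw psi
    a=np.radians(psi); return np.array([*(np.array(c)+(L+off)*np.array([-np.sin(a),np.cos(a)])),z]),down(psi)
def push(nodes,ys,z,off=.010,v=.07):
    y,x,s=np.array(sorted(nodes)).T; h=H(y,x,s); d=h.derivative()
    for q in ys:
        p,R=tcp((float(h(q)),q),-np.degrees(np.arctan(d(q))),off,z); env.line_to(p,v=v,rotation=R)
E
python3 - <<'E'
from path import *
np.set_printoptions(precision=4,suppress=True)
c=(.508,.263);psi=-12.3
p,R=tcp(c,psi,.035,.12); env.line_to([.62,.10,.16],v=.3); env.move_pose(p,R)
env.command_gripper(.05)
p[2]=.035; env.line_to(p,v=.15)
p[2]=.010; hit=env.line_to(p,v=.02,f_stop=4); zc=env.read_eef_pos()[2]; print(hit,zc)
z=max(zc+.004,.018); open("z.txt","w").write(str(z))
p[2]=z; env.line_to(p,v=.05)
p,R=tcp(c,psi,.012,z); env.line_to(p,v=.04,rotation=R)
push([(.263,.508,.218),(.13,.496,0),(-.10,.502,-.04),(-.27,.514,-.058)],[.22,.17,.12,.07],z)
v,_=shot("wrist","pics/wP.png");print(v["R"].tolist(),v["t"].tolist(),v["fovy"],v["cx"],v["cy"]);print(env.read_clock(),env.read_eef_pos(),env.read_contact_force())
import pickle;pickle.dump(v,open("vP.pkl","wb"));shot("scene","pics/s2.png");shot("side","pics/d2.png")
E
```

```text
True 0.016166558874166844
[[0.9998522798777557, 0.017148399806704386, 0.0011622423698829983], [0.015971110655781544, -0.9519398217776969, 0.305868434687645], [0.006351539000723488, -0.3058046894635837, -0.9520730801017359]] [-0.4976055403123784, 0.15881396240866266, 0.20176078774592493] 63.91383388050913 283.89820365433764 208.87283779657767
18.8 [0.4953 0.1444 0.0202] [-0.064   0.4247 -0.0597]
```

View pics/wP.png

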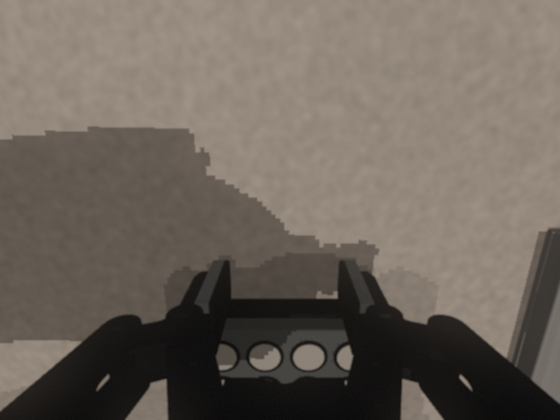

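The wrist picture shows the plate edge lying square against both fingers (row about 305), with the wells centred at column 287. It is pushed straight and centred. I'll continue past the bottles to the outer fence.

```bash
python3 - <<'E'
from path import *
np.set_printoptions(precision=4,suppress=True)
z=float(open("z.txt").read())
push([(.263,.508,.218),(.13,.496,0),(-.10,.502,-.04),(-.27,.514,-.058)],[.02,-.04,-.10,-.16,-.22,-.262],z)
print(env.read_clock(),env.read_contact_force())
a=np.radians(3.3); p,R=tcp((.5148+.0007,-.295),3.3,.010,z)
print(env.line_to(p,v=.025,rotation=R,f_stop=5),env.read_eef_pos(),env.read_contact_force())
q=env.read_eef_pos(); c=q[:2]-(L+.011)*np.array([-np.sin(a),np.cos(a)]);print("centre est",c)
print(env.read_clock())
# back off along +y, lift
q2=q+.03*np.array([-np.sin(a),np.cos(a),0]);env.line_to(q2,v=.08);q2[2]=.13;env.line_to(q2,v=.2)
v,_=shot("wrist","pics/wQ.png");import pickle;pickle.dump(v,open("vQ.pkl","wb"))
E
```

```text
24.55 [-0.1448 -0.411  -0.2827]
True [ 0.5099 -0.207   0.0198] [-0.1785  0.7481  0.7195]
centre est [ 0.5142 -0.2818]
25.3667
```

View pics/wQ.png

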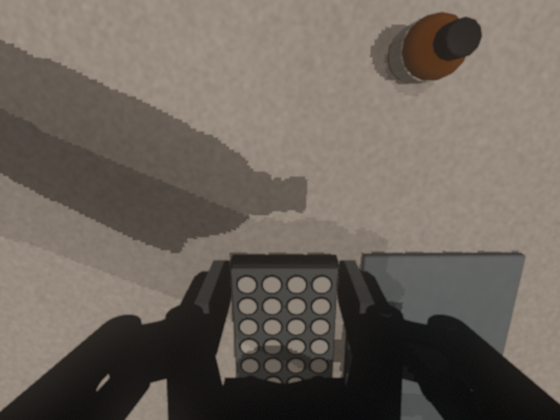

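wQ shows the plate square, with edges at columns 232 and 337. It stopped at the outer fence (centre y -0.282, expected about -0.281), and the oil bottle is still standing at (435,47). Now the +x push to the far fence.

```bash
python3 - <<'E'
from path import *
np.set_printoptions(precision=4,suppress=True)
z=float(open("z.txt").read()); a=np.radians(3.3); X=np.array([np.cos(a),np.sin(a)]);Y=np.array([-X[1],X[0]])
c=np.array([.5142,-.2818])
def P(dx,dy,z): return np.array([*(c+dx*X+dy*Y),z])
R=down(93.3)
env.line_to([.43,-.18,.13],v=.25)
env.move_pose(P(-.085,.004,.13),R)
env.line_to(P(-.085,.004,z),v=.15)
env.line_to(P(-.056,.004,z),v=.05)
print(env.line_to(P(-.028,.004,z),v=.02,f_stop=6),env.read_eef_pos(),env.read_contact_force())
q=env.read_eef_pos()[:2]; print("centre est",q+.0537*X-.004*Y, "moved to dx",(q-c)@X+.0537)
env.line_to(P(-.085,.004,z),v=.08); env.line_to(P(-.085,.004,.13),v=.2)
# second touch on +y face
env.line_to([.43,-.18,.13],v=.25)
c=c+.0098*X; R=down(3.3)
env.move_pose(P(0,.105,.13),R); env.line_to(P(0,.105,z),v=.15); env.line_to(P(0,.08,z),v=.05)
print(env.line_to(P(0,.065,z),v=.02,f_stop=6),((env.read_eef_pos()[:2]-c)@Y),env.read_contact_force())
env.line_to(P(0,.105,z),v=.08); env.line_to(P(0,.105,.2),v=.2)
env.line_to([.42,-.05,.25],v=.3)
print(env.read_clock(),env.read_contact_force())
s,im=shot("scene","pics/s3.png"); d,im2=shot("side","pics/d3.png")
A=cv2.resize(im[220:370,110:370],None,fx=2.3,fy=2.3,interpolation=2);B=cv2.resize(im2[180:340,260:440],None,fx=2.3,fy=2.3,interpolation=2)
W=np.zeros((max(A.shape[0],B.shape[0]),A.shape[1]+B.shape[1],3),np.uint8);W[:A.shape[0],:A.shape[1]]=A;W[:B.shape[0],A.shape[1]:]=B
W=cv2.resize(W,(795,int(W.shape[0]*795/W.shape[1])));cv2.imwrite("pics/f.png",W);print(A.shape,B.shape,W.shape)
E
```

```text
True [ 0.4708 -0.2801  0.0196] [ 0.4249 -0.0594  0.4763]
centre est [ 0.5247 -0.281 ] moved to dx 0.010491863383841303
True 0.0750798995702948 [0.1315 1.0789 0.9509]
38.6 [ 1.4023 -0.3559 -0.4006]
(345, 598, 3) (368, 414, 3) (289, 795, 3)
```

View pics/f.png

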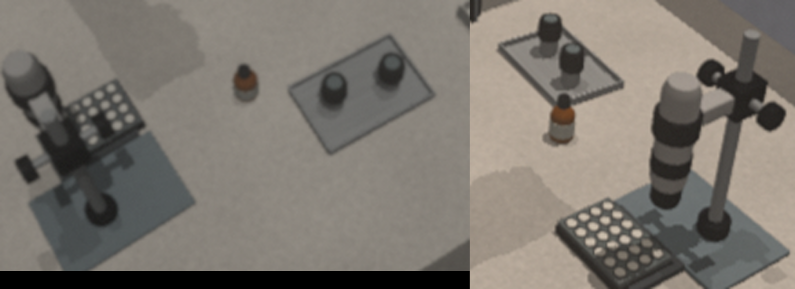

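Both eyepieces stand upright in the tray at crop (333,88) and (391,68), and the oil bottle is standing at (245,82). The plate sits in the corner under the lens. The contact stops put its centre at (0.5247,-0.281), against a measured home of (0.524,-0.280).

```bash
python3 -c "
from rig import env
print(env.hand_in(),env.read_clock())"
```

```text
the job is handed in; nothing more can be done
the job is handed in; nothing more can be done
```

The job is handed in: the eyepiece stands upright in the tray beside the other one, and the plate is against both fences, within about 1 mm of the home I measured; the judge's result was not shown.

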